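# Press a freshly glued pen box in the ratchet clamp

### The job

Stand the small square-cornered wooden pen box in the pocket of the ratchet clamp, open end up, and let go of it. Then pump the clamp's trigger, letting it spring back between strokes, until the jaw's sprung plate presses the box with its spring about half way in: never press it to the bottom, that would crush the box, and move the jaw only with the trigger. The clamp has no lock, so finish while holding the trigger squeezed with the box pressed, and leave the other things on the counter where they are.

Things in the scene. Friction and masses are not known exactly. Their poses are not given: they have to be found in the camera images.
- pen_box: Hollow box of light wood, 46 mm along its x, 40 mm along its y, 70 mm high, about 110 g, 3 mm walls, closed bottom, open top with one partition inside; stands on the counter open end up. Origin: centre of its underside; z points up out of the open end. Turned by half a turn it is the same.
- clamp: Bolted-down clamp, aluminium base 110 mm (x) by 285 mm (y, -185 to +100), 10 mm thick. Origin on the counter, z up; the jaw closes along -y. Fixed jaw: dark steel upright, 40 mm wide, face at y = -152 mm, top 74 mm high. Black housing: y -20 to 75 mm, 40 mm wide, top 105 mm high, the toothed bar (50 mm high) sticks out behind it up to 60 mm. Nothing between trigger and fixed jaw is above 105 mm.
- fixed_grip (a point): Top centre of the black fixed upright grip behind the trigger, 185 mm above the counter, at y = 56 mm of the clamp; the grip is 28 mm (x) by 20 mm (y).
- pocket (a point): Centre of the pocket's floor, 10 mm above the counter, at y = -130 mm of the clamp, axes as the clamp's. The pocket is 50 mm along x and 44 mm along y: the box fits with its x along the clamp's x, 2 mm play on each side. Side rails and the lip towards the jaw are 8 mm high.
- trigger_lever: Grey upright trigger lever, 24 mm wide (x), 10 mm thick, on a pivot in the housing at y = 20 mm of the clamp, 105 mm above the counter, ending 80 mm from the pivot. Origin on the pivot, z along the lever. Released it leans 0.25 rad towards the jaw; squeezed it leans 0.25 rad towards the fixed grip.
- trigger_push (a point): Point on the trigger's front face (the one towards the jaw), on its centre line, 61 mm from the pivot: push here towards the clamp's +y, or squeeze trigger and fixed grip together (66 mm over both when released, 36 mm when squeezed). It moves 30 mm in a full stroke.
- trigger (a joint): Trigger angle, 0 released to 0.5 rad squeezed. A spring returns it: 2 to 4 N at the push point; another 2 N moves the free jaw, and each newton more gives about 1.6 N at the plate.
- jaw: Moving jaw: steel toothed bar with a dark steel head. Origin: the clamp's origin when jaw_slide is 0.
- jaw_slide (a joint): Travel of the jaw towards the fixed jaw, 0 to 0.075 m; starts at 0 to 0.02. A full trigger stroke drives it 8 to 18 mm, mostly 16: up to 9 mm is lost before the 8 mm teeth catch. It stays (3 N friction) when the trigger goes back, though it keeps no pressure: letting go drops the plate's force below 3 N. It cannot be taken back.
- plate: Black rubber plate 36 mm wide, 6 mm thick, 46 mm high on the front of the jaw's head, centre 52 mm above the counter; origin at its centre, so its front face is 3 mm further along the clamp's -y. With jaw_slide and plate_spring 0 the origin is at y = -54 mm of the clamp; the front face is 35 to 55 mm from a seated box at the start.
- plate_spring (a joint): How far the plate is pushed back on its spring: 0 free, 0.014 m bottomed; 1.5 N per mm.
- pencil_cup: Round dark steel cup, 68 mm across, 90 mm high; leave it. Origin: centre of its underside.
- glue_bottle: White bottle, 48 mm across, 125 mm high; leave it. Origin: centre of its underside.
- stapler: Black stapler, 140 mm long, 48 mm high; leave it. Origin: centre of its underside.
- tape_roll: Cardboard-coloured roll lying flat, 72 mm across, 24 mm high; leave it. Origin: centre of its underside.
- tape_dispenser: Black desk tape dispenser, 150 mm long, 88 mm high; leave it. Origin: centre of its underside.
- staple_carton: Small carton 45 x 85 x 35 mm; leave it. Origin: centre of its underside.
- eraser: White eraser 22 x 55 x 13 mm; leave it. Origin: centre of its underside.
Mind the look-alikes: they are no part of the job. Leave any blue look-alike of the pen_box alone.

How it is judged:
By the outcome, as a careful person would: the job done as asked, in the order asked, and still so for the second after the job is handed in, while the arm keeps its last pose, push and grip.
It also fails if it takes over 58 s, if anything falls off the work surface, if the arm or the gripper's body presses on something with over 40 N, if the wrist force passes 120 N, or if a joint passes its speed limit or range.

### The arm

A 6-joint arm with a two-finger parallel gripper is mounted at the origin on the work surface. World frame = base frame: x ahead of the robot, y to its left, z up, the work surface at z = 0. Lengths are in mm, angles in rad, forces in N, time in s.
With the tool pointing down it reaches from about 300 to 775 mm from the base axis. Payload 14.6 kg.
Tool frame: the origin (TCP) lies between the finger pads; the fingertips stand manip.tip_reach ahead of it and the grasp point (between the pads) lies 5 mm behind it (manip.tip_reach is the distance from the TCP to the fingertips, in mm); z points along the fingers, y is the line along which they close (so a half turn about z gives the same grasp; the last joint's range is limited). The gripper opens to 94 mm and grips with 3 to 60 N. Pads are 16 mm wide; open, the fingers measure 119 mm over their backs; the gripper's body (75 mm by 177 mm) begins 78 mm behind the grasp point.
Start: joints at [1.157, 0.3, 1.521, -0, 1.321, -0.067], TCP at [186.936, 517.247, 219.446] pointing down, gripper open.
Joint ranges: [-3.03, 3.03], [-0.79, 2.21], [0.23, 2.52], [-1.04, 4.18], [0, 3.07], [-2.55, 2.55]. Speed limits (rad/s): [2.22, 2.22, 2.57, 3.14, 3.14, 3.14].

### API

Orientations are given as [roll, pitch, yaw] about the fixed x, y, z axes, in that order (R = Rz(yaw) Ry(pitch) Rx(roll)).
In Python, from cell import manip gives the robot as it stands. The module is installed in compiled form; this text tells all that it offers.
- The arm moves only by the shell command python3 -m creep 'ROWS' [FORCE]. ROWS is JSON, a list of rows, each a list of 3 entries, a list of its own where there are three numbers: the opening, from -1 (shut) to 1 (fully open), then the shift along the tool's x, y, z in cm, then the turn about the tool's z in units of 5 degrees (1.0 is 5 degrees). In form: [[grip, [tx, ty, tz], roll], ...]. A call has 1 to 12 rows; each row is the pose to reach, as a shift and turn from the pose commanded when the call began, along the tool's axes at that moment; what a row does not reach only later rows make up. A row lasts 1/10 s, in which the tool goes at most 50 mm and 8.59 degrees, less where a joint would pass 70% of its speed; a pose out of reach is approached as far as the arm can. A call with a gripper value outside its range is refused whole. The fingers move at their own pace and stop on an object; FORCE is the grip in N (left out, the last holds). Time passes only in rows, so rows that repeat a pose let the fingers close. It gives the time, the measured TCP pose, the force, the opening and the grip force at its end, in the units of the state.
- manip.read_state(): the state, without advancing time (a new reading comes with each control period).
- manip.camera(name): name is "side" or "top" or "wrist"; returns the picture (384x512x3 uint8, red, green, blue); there is no depth.
- manip.camera_params(name): a dict with "fovy" (degrees; the focal length in pixels is half the picture's height over the tangent of half this angle, whatever the lens; pixels are square), "cx", "cy" (the principal point, pixels), "origin" and "attitude" of the camera in the world. Camera axes: x right, y down, z forward; pixel columns grow to the right and rows downward; lengths in mm; the calibration is good to about 2 mm. A picture is of the moment at which its call begins: read the wrist's pose just before it. camera_params takes no time and is no camera call; for the wrist camera it gives the pose at the moment of the call.
- manip.sign_off(): hands the job in; it is judged then, once.
The state is a dict: "clock": time; "joints": joint angles; "qd": joint speeds; "effort": joint torques, N m; "eef_pos": TCP position; "eef_rot": TCP orientation; "wrist_force": force on the tool from outside, world axes, zero at the start; "moment": the same for the moment, N m; "finger_gap": finger opening in mm; "finger_force": force on a finger pad.
Only numpy, scipy, OpenCV 4.12 (cv2) and the standard library are available. Lean on these libraries where they do the work, as an engineer would, in place of code of your own. Each camera call takes 0.05 s, during which the arm holds its last target. There are 200 camera calls.

## Working session

There is one attempt and no reset: what is moved stays moved. The work goes in short steps, Python scripts to look and compute and a shell command to move; the robot and the scene stay as the last step left them, time stands still between calls to the robot, and variables do not carry over. Pictures are saved under pics/ and viewed, at most 10 in all, crops included, and the job is handed in when it is done.

```bash
mkdir -p pics
python3 - <<'E'
from cell import manip
import cv2,numpy as np
print(manip.read_state(), manip.tip_reach)
for n in("top","side","wrist"):
    p=manip.camera_params(n);print(n,p)
    im=manip.camera(n);cv2.imwrite(f"pics/{n}0.png",im[:,:,::-1])
a=[cv2.imread(f"pics/{n}0.png") for n in("top","side")]
E
```

```text
{'clock': 0.0, 'joints': array([ 1.15741267e+00,  3.00468318e-01,  1.52161964e+00, -1.35428940e-06,
        1.32071323e+00, -6.66052572e-02]), 'qd': array([-0.00073483, -0.0017095 , -0.00151934,  0.00024259,  0.00056706,
       -0.00059798]), 'effort': array([-4.01498128e-04, -5.31813598e+01, -3.52725792e+01,  7.08052190e-02,
        2.45075324e-02, -1.44893720e-04]), 'eef_pos': array([186.82703996, 517.01360255, 218.87154282]), 'eef_rot': array([-3.14038671e+00, -7.91263312e-05,  2.79481455e+00]), 'wrist_force': array([0.47872278, 0.86033286, 0.33600348]), 'moment': array([-0.03632852, -0.01060217, -0.0111033 ]), 'finger_force': 0.0, 'finger_gap': 93.86484391523966} 14.0
top {'fovy': 49.33519604391044, 'cx': 256.87801654573565, 'cy': 189.70059210903466, 'origin': array([ 345.12587026,    7.10869175, 1444.70354459]), 'attitude': array([-2.94957028, -0.0102144 , -1.57381657])}
side {'fovy': 53.0860208380893, 'cx': 249.20467562355304, 'cy': 196.74093946962307, 'origin': array([548.92912879, 776.30671221, 803.65617393]), 'attitude': array([-2.28795647,  0.01797695, -3.09834409])}
wrist {'fovy': 60.500649931598346, 'cx': 257.1837362336491, 'cy': 184.3772451435873, 'origin': array([109.05412109, 545.74845813, 383.6800334 ]), 'attitude': array([2.85376174e+00, 2.60066627e-04, 1.22300904e+00])}
```

View pics/top0.png

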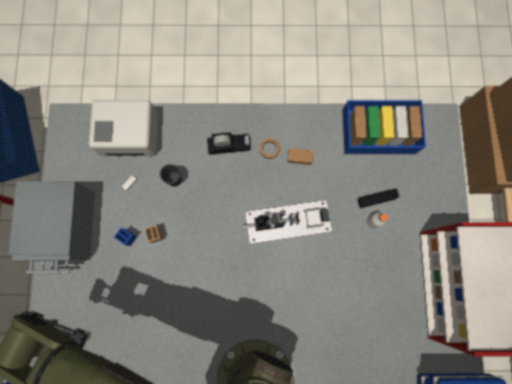

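View pics/side0.png

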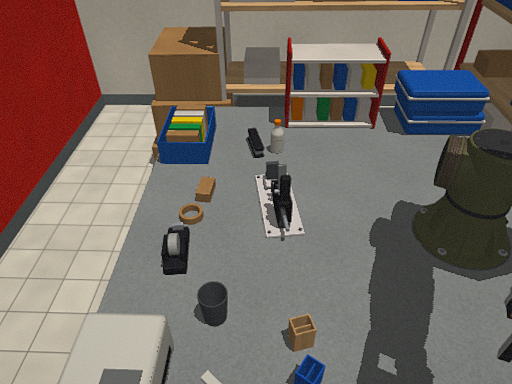

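The top view shows the wooden open box at (154,233) and a blue look-alike at (126,236). The clamp is at (288,222), with its grip towards +y (left) and its fixed jaw at right. The carton at (300,156) is closed and flat. The pen box is therefore the wooden open one at (154,233), side view (302,332). I'll measure it and confirm in one crop.

```bash
cat > h.py <<'E'
from cell import manip
import cv2,numpy as np
from scipy.spatial.transform import Rotation as Rn
def rot(r): return Rn.from_euler('xyz',r).as_matrix()
class Cam:
    def __init__(s,n,p=None):
        p=p or manip.camera_params(n); s.f=192/np.tan(np.radians(p['fovy'])/2)
        s.c=np.array([p['cx'],p['cy']]); s.o=np.array(p['origin']); s.R=rot(p['attitude'])
    def plane(s,uv,z):
        uv=np.atleast_2d(uv).astype(float); d=np.c_[(uv-s.c)/s.f,np.ones(len(uv))]@s.R.T
        return s.o+d*((z-s.o[2])/d[:,2:])
    def proj(s,P):
        q=(np.atleast_2d(P)-s.o)@s.R; return q[:,:2]/q[:,2:]*s.f+s.c
def tri(ca,ua,cb,ub):
    "closest point of two rays, and their gap"
    a=ca.plane(ua,0)[0]-ca.o; b=cb.plane(ub,0)[0]-cb.o
    t=np.linalg.lstsq(np.c_[a,-b],cb.o-ca.o,rcond=None)[0]
    p,q=ca.o+a*t[0],cb.o+b*t[1]; return (p+q)/2,np.linalg.norm(p-q)
def blob(m,near):
    n,l,st,ce=cv2.connectedComponentsWithStats(m.astype(np.uint8))
    k=1+np.argmin([np.hypot(*(ce[i]-near))-(st[i,4]>25)*1e3 for i in range(1,n)])
    return (l==k).astype(np.uint8)
E
python3 - <<'E'
from h import *
t=cv2.imread('pics/top0.png');s=cv2.imread('pics/side0.png');T=Cam('top');S=Cam('side')
hsv=cv2.cvtColor(t,cv2.COLOR_BGR2HSV)
w=blob((hsv[...,2]>200)&(hsv[...,1]<40),(288,222)); c=max(cv2.findContours(w,0,2)[0],key=cv2.contourArea)
P=T.plane(c.reshape(-1,2),10)[:,:2].astype(np.float32); r=cv2.minAreaRect(P); print('clamp base',r,cv2.boxPoints(r))
m=blob((hsv[...,1]>70)&(hsv[...,0]<25),(154,233)); c=max(cv2.findContours(m,0,2)[0],key=cv2.contourArea)
print('box top',cv2.contourArea(c),cv2.minAreaRect(T.plane(c.reshape(-1,2),70)[:,:2].astype(np.float32)))
h2=cv2.cvtColor(s,cv2.COLOR_BGR2HSV)
m=blob((h2[...,1]>60)&(h2[...,0]<25),(302,332)); c=max(cv2.findContours(m,0,2)[0],key=cv2.contourArea)
print('side hull',cv2.approxPolyDP(cv2.convexHull(c),2,True).reshape(-1,2).tolist())
A=cv2.resize(t[195:265,95:195],(400,280),interpolation=2);B=cv2.resize(s[300:384,240:360],(400,280),interpolation=2)
C=cv2.resize(t[190:250,235:340],(400,240),interpolation=2);D=cv2.resize(s[150:246,230:330],(400,300),interpolation=2)
M=np.zeros((580,800,3),np.uint8);M[:280,:400]=A;M[:280,400:]=B;M[280:520,:400]=C;M[280:,400:]=D
cv2.imwrite('pics/m1.png',M)
E
```

```text
clamp base ((513.5562744140625, -114.94300842285156), (107.61760711669922, 281.8641662597656), 8.310303688049316) [[ 439.94296    16.732052]
 [ 480.68198  -262.1725  ]
 [ 587.16956  -246.61807 ]
 [ 546.43054    32.28647 ]]
box top 201.5 ((467.09222412109375, 331.4411315917969), (50.519065856933594, 49.43973922729492), 16.179162979125977)
side hull [[309, 314], [316, 329], [313, 345], [293, 351], [288, 337], [289, 318]]
```

View pics/m1.png

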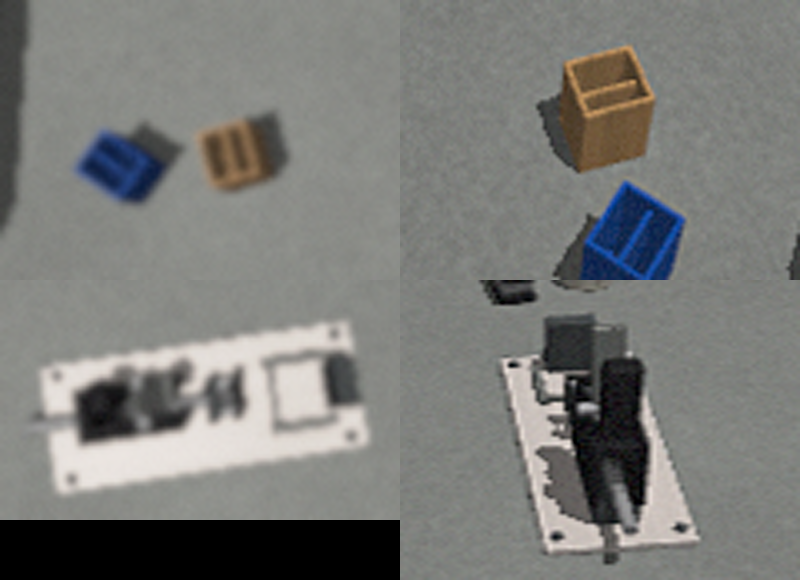

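The wooden box is square-cornered and has a partition, so it is the one; the blue box at crop (125,165) is left alone. The clamp base fits 108x282 against the given 110x285, with yaw about 0.145, which puts the pocket near (526,-201). I'll move over the box for a close look.

```bash
python3 -m creep '[[1,[-5,-1.2,0],0],[1,[-10,-2.4,0],0],[1,[-15,-3.7,0],0],[1,[-20,-4.9,0],0],[1,[-25,-6.1,0],0],[1,[-29,-7.2,0],0],[1,[-32.6,-8,0],0],[1,[-32.6,-8,0],0],[1,[-32.6,-8,0],0],[1,[-32.6,-8,0],0]]'
python3 - <<'E'
from h import *
s=manip.read_state();print(s['eef_pos'],s['eef_rot'],s['joints'].round(3))
p=manip.camera_params('wrist');im=manip.camera('wrist')[:,:,::-1].copy();cv2.imwrite('pics/w1.png',im)
print(p['origin'],p['attitude'])
W=Cam('wrist',p);hsv=cv2.cvtColor(im,cv2.COLOR_BGR2HSV)
g=W.proj([[467,331,70]])[0];print(g)
m=blob((hsv[...,1]>70)&(hsv[...,0]<25)&(hsv[...,0]>5),g);c=max(cv2.findContours(m,0,2)[0],key=cv2.contourArea)
h=cv2.approxPolyDP(cv2.convexHull(c),3,True).reshape(-1,2);print(cv2.contourArea(c),h.tolist());print(W.plane(h,70)[:,:2].round(1).tolist(),W.plane(h,0)[:,:2].round(1).tolist())
E
```

```text
clock: 1.15
eef_pos: [465.6, 331.8, 219.3]
eef_rot: [-3.141, -0.0, 2.796]
wrist_force: [0.1, -0.0, -0.2]
finger_gap: 94.1
finger_force: 0.0
[465.55101952 331.77214749 219.31772069] [-3.14132248e+00 -3.83689229e-04  2.79569043e+00] [ 0.555  0.349  1.457  0.     1.336 -0.67 ]
[387.74973236 360.25729753 384.08931035] [ 2.85403620e+00 -5.69086192e-04  1.22384353e+00]
[256.42947841 176.20527419]
2263.5 [[265, 135], [294, 180], [262, 202], [234, 168], [239, 154]]
[[431.6, 352.5], [483.3, 364.7], [494.3, 327.1], [451.7, 313.2], [440.3, 322.7]] [[441.3, 350.8], [504.6, 365.7], [518.0, 319.7], [465.9, 302.7], [452.0, 314.3]]
```

View pics/w1.png

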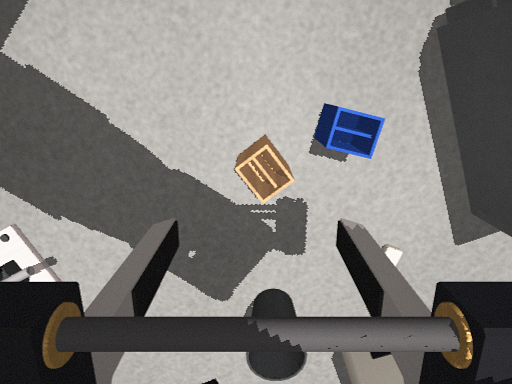

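The wrist view shows the wooden box with its rim corners near (294,180), (262,202), (235,168) and (266,143); its base corner is at (265,135), and the blue box is at (350,130). The long side (46) runs from (262,202) to (235,168). I'll refine the rim.

```bash
cat > rim.py <<'E'
from h import *
def rim(im,W,z,near):
    hsv=cv2.cvtColor(im,cv2.COLOR_BGR2HSV)
    m=blob((hsv[...,1]>60)&(hsv[...,0]<25)&(hsv[...,0]>5),near)
    ys,xs=np.nonzero(m); v=hsv[ys,xs,2]; th=cv2.threshold(v.reshape(-1,1),0,255,cv2.THRESH_OTSU)[0]
    b=blob((m>0)&(hsv[...,2]>th),near); pts=np.argwhere(b)[:,::-1]
    r=cv2.minAreaRect(W.plane(pts,z)[:,:2].astype(np.float32)); return r,cv2.boxPoints(r),th
E
python3 - <<'E'
from rim import *
im=cv2.imread('pics/w1.png')
W=Cam('wrist',dict(fovy=60.500649931598346,cx=257.1837362336491,cy=184.3772451435873,origin=[387.74973236,360.25729753,384.08931035],attitude=[2.85403620,-5.69086192e-04,1.22384353]))
r,b,th=rim(im,W,70,(265,172));print(r,b.round(1).tolist(),th,W.proj(np.c_[b,[70]*4]).round(0).tolist())
E
```

```text
((467.8359069824219, 339.0924072265625), (46.00814437866211, 40.432945251464844), 17.552997589111328) [[439.79998779296875, 351.3999938964844], [452.0, 312.8999938964844], [495.8999938964844, 326.79998779296875], [483.70001220703125, 365.29998779296875]] 186.0 [[267.0, 143.0], [234.0, 168.0], [262.0, 203.0], [295.0, 180.0]]
```

```bash
python3 -m creep '[[1,[0,0.7,2],1.7],[1,[0,0.76,4],3.4],[1,[0,0.76,6],5.1],[1,[0,0.76,8],6.8],[1,[0,0.76,10],8.5],[1,[0,0.76,10],10],[1,[0,0.76,10],10.53],[1,[0,0.76,10],10.53],[1,[0,0.76,10],10.53]]'
python3 - <<'E'
from rim import *
s=manip.read_state();print(s['eef_pos'],s['eef_rot'],s['joints'].round(3))
p=manip.camera_params('wrist');im=manip.camera('wrist')[:,:,::-1].copy();cv2.imwrite('pics/w2.png',im)
W=Cam('wrist',p);g=W.proj([[467.8,339.1,70]])[0];r,b,th=rim(im,W,70,g);print(g,r,th)
E
```

```text
clock: 2.1
eef_pos: [468.5, 338.9, 119.7]
eef_rot: [3.141, -0.0, 1.879]
wrist_force: [0.6, 0.4, -0.5]
finger_gap: 94.1
finger_force: 0.0
[468.45675725 338.92847308 119.67800692] [ 3.14127066e+00 -1.30529330e-04  1.87863526e+00] [0.563 0.459 1.545 0.    1.137 0.255]
[255.87258716 211.35775981] ((466.819091796875, 342.55999755859375), (37.4265022277832, 2.211216449737549), 17.571758270263672) 185.0
```

```bash
python3 -m creep '[[1,[0,0,3],0],[1,[0,0,6],0],[1,[0,0,7.4],0],[1,[0,0,7.4],0],[-0.05,[0,0,7.4],0],[-0.2,[0,0,7.4],0],[-0.2,[0,0,7.4],0],[-0.2,[0,0,7.4],0],[-0.2,[0,0,7.4],0],[-0.2,[0,0,7.4],0]]' 15
```

```text
clock: 3.15
eef_pos: [469.0, 338.4, 45.6]
eef_rot: [3.141, -0.0, 1.876]
wrist_force: [-0.4, -0.8, -0.4]
finger_gap: 49.4
finger_force: 0.0
```

```bash
python3 -m creep '[[-0.2,[0,0,0],0],[-0.2,[0,0,0],0],[-0.2,[0,0,0],0],[-0.2,[0,0,-3],0],[-0.2,[0,0,-7],0],[-0.2,[0,0,-9],0],[-0.2,[0,0,-9],0],[-0.2,[0,0,-9],0]]' 15
python3 - <<'E'
from h import *
p=manip.camera_params('wrist');im=manip.camera('wrist')[:,:,::-1].copy();cv2.imwrite('pics/w3.png',im)
E
```

```text
clock: 3.95
eef_pos: [468.6, 338.2, 134.5]
eef_rot: [-3.141, 0.0, 1.876]
wrist_force: [-0.2, -0.6, -1.7]
finger_gap: 45.9
finger_force: 15.0
```

View pics/w3.png

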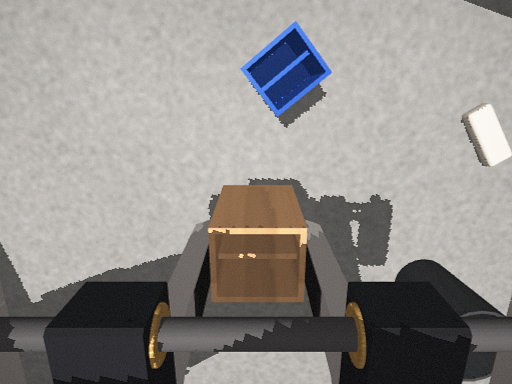

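The picture shows the box held square between the pads: rim near edge at row 230, far edge at row 300, columns 210 to 306. I'll carry it high over the clamp.

```bash
python3 -m creep '[[-0.2,[-3.5,-0.7,-3],0.2],[-0.2,[-7,-1.4,-6],0.4],[-0.2,[-10.5,-2.1,-9],0.6],[-0.2,[-14,-2.8,-12],0.8],[-0.2,[-18,-3.6,-13.5],1],[-0.2,[-22.5,-4.5,-13.5],1.2],[-0.2,[-27,-5.4,-13.5],1.4],[-0.2,[-31.5,-6.3,-13.5],1.6],[-0.2,[-36,-7.2,-13.5],1.84],[-0.2,[-40.5,-8.1,-13.5],1.84],[-0.2,[-45,-9,-13.5],1.84],[-0.2,[-49,-9.8,-13.5],1.84]]' 15
python3 -m creep '[[-0.2,[-3,-1,0],0],[-0.2,[-4.2,-0.9,0],0],[-0.2,[-4.2,-0.9,0],0],[-0.2,[-4.2,-0.9,0],0]]' 15
python3 - <<'E'
from h import *
print(manip.read_state()['eef_pos'])
p=manip.camera_params('wrist');im=manip.camera('wrist')[:,:,::-1].copy();cv2.imwrite('pics/w4.png',im);print(repr(p))
W=Cam('wrist',p);print(W.proj([[526.2,-201.5,18]]))
E
```

```text
clock: 5.2
eef_pos: [522.2, -160.6, 268.6]
eef_rot: [-3.139, -0.001, 1.715]
wrist_force: [0.3, 0.1, -1.1]
finger_gap: 46.4
finger_force: 15.0
clock: 5.6
eef_pos: [519.9, -200.4, 269.6]
eef_rot: [-3.141, -0.001, 1.716]
wrist_force: [0.2, -0.2, -0.7]
finger_gap: 46.0
finger_force: 15.0
[ 519.90958857 -200.37476721  269.64709031]
{'fovy': 60.500649931598346, 'cx': 257.1837362336491, 'cy': 184.3772451435873, 'origin': array([ 508.36984464, -117.96683652,  434.44039729]), 'attitude': array([2.85522394e+00, 7.88632063e-04, 1.43951567e-01])}
[[261.84043243 156.49205787]]
```

View pics/w4.png

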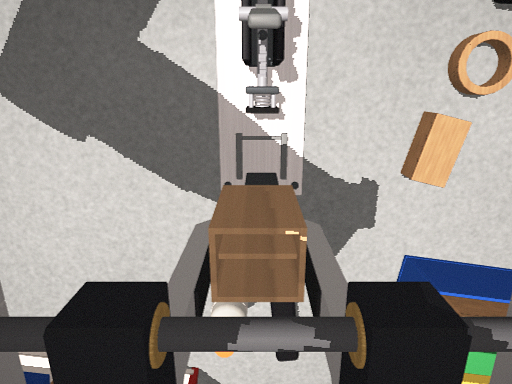

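This view shows the pocket: rails at cols ~238 and ~285, lip at row ~137, fixed jaw top from row ~173, and base edges at cols ~218 and ~303. I'll read the profiles.

Run:
```python
from h import *
im=cv2.imread('pics/w4.png');g=cv2.cvtColor(im,6).astype(int)
p=dict(fovy=60.500649931598346,cx=257.1837362336491,cy=184.3772451435873,origin=[508.36984464,-117.96683652,434.44039729],attitude=[2.85522394,7.88632063e-04,1.43951567e-01]);W=Cam('w',p)
for r in (145,160): print(r,g[r,212:310].tolist())
print('col255',g[100:185,250].tolist()); print('col268',g[100:185,270].tolist())
psi=.145;y=np.array([-np.sin(psi),np.cos(psi)]);x=np.array([y[1],-y[0]]);o=np.array([507.4,-72.9])
def cl(uv,z):
    d=W.plane(uv,z)[:,:2]-o;return np.c_[d@x,d@y].round(1).tolist()
print('base edges',cl([(216,60),(308.5,60),(219.5,130),(304,130)],10))
print('rim of held, z',cl([(210,230),(306,230),(211,300),(304,300)],269.6+24.4),cl([W.c],294),(np.array([519.9,-200.4])-o)@np.c_[x,y])
c=cv2.resize(im[120:200,200:320],(800,533),interpolation=2);cv2.imwrite('pics/c4.png',c)
```

```text
145 [102, 99, 101, 99, 95, 94, 96, 115, 158, 163, 162, 156, 159, 160, 158, 156, 155, 158, 159, 159, 159, 158, 159, 141, 69, 82, 81, 78, 75, 85, 121, 163, 161, 158, 159, 159, 160, 161, 160, 156, 158, 156, 161, 160, 158, 163, 161, 162, 159, 161, 160, 155, 158, 161, 167, 163, 164, 164, 165, 164, 156, 165, 165, 159, 166, 160, 157, 162, 139, 53, 72, 70, 78, 70, 92, 222, 255, 255, 255, 255, 255, 254, 254, 254, 254, 254, 254, 254, 254, 255, 255, 242, 212, 210, 206, 212, 210, 209]
160 [93, 96, 95, 97, 101, 97, 94, 109, 147, 163, 159, 156, 159, 163, 159, 152, 158, 154, 158, 159, 157, 156, 158, 143, 78, 79, 77, 80, 72, 78, 112, 164, 161, 160, 162, 160, 159, 159, 162, 157, 152, 159, 159, 162, 158, 159, 164, 162, 160, 157, 157, 156, 158, 159, 166, 160, 161, 166, 162, 160, 158, 164, 160, 159, 169, 165, 165, 159, 119, 74, 76, 78, 76, 72, 98, 141, 165, 166, 165, 166, 162, 161, 158, 159, 158, 155, 158, 161, 163, 165, 146, 96, 94, 98, 145, 219, 214, 204]
col255 [235, 235, 234, 235, 233, 237, 242, 185, 35, 40, 40, 41, 57, 211, 255, 255, 255, 255, 234, 155, 161, 164, 162, 158, 164, 164, 156, 161, 160, 
[... 175 characters left out ...]
 160, 159, 163, 157, 158, 162, 161, 123, 33, 40, 42, 42, 38, 42, 39, 40, 43, 39, 38, 44]
col268 [134, 131, 143, 171, 117, 123, 63, 39, 43, 42, 43, 41, 49, 110, 171, 169, 165, 166, 164, 206, 255, 255, 255, 255, 255, 255, 255, 255, 255, 255, 255, 255, 255, 255, 255, 255, 75, 73, 73, 82, 173, 165, 167, 163, 164, 165, 170, 163, 165, 164, 164, 160, 160, 163, 161, 163, 161, 162, 161, 162, 162, 160, 164, 161, 160, 164, 162, 160, 162, 158, 159, 158, 127, 34, 34, 40, 43, 41, 38, 49, 33, 36, 38, 41, 43]
base edges [[-55.7, -12.9], [56.2, -13.0], [-54.2, -97.0], [54.1, -97.1]]
rim of held, z [[-27.6, -108.1], [16.9, -108.2], [-28.7, -145.9], [17.4, -145.9]] [[-5.7, -86.1]] [  -6.05396096 -127.96815837]
```

View pics/c4.png

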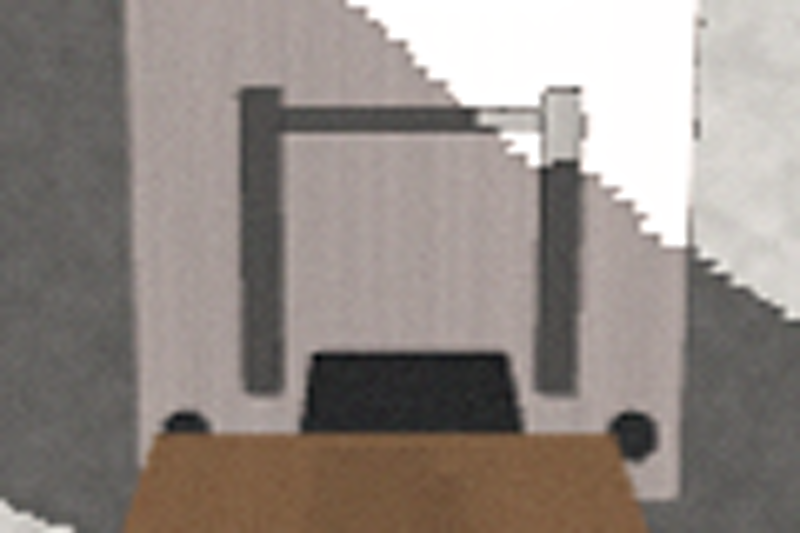

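Run:
```python
from h import *
p=dict(fovy=60.500649931598346,cx=257.1837362336491,cy=184.3772451435873,origin=[508.36984464,-117.96683652,434.44039729],attitude=[2.85522394,7.88632063e-04,1.43951567e-01]);W=Cam('w',p)
psi=.145;y=np.array([-np.sin(psi),np.cos(psi)]);x=np.array([y[1],-y[0]]);o=np.array([507.4,-72.9])
def cl(uv,z):
    d=W.plane(np.array(uv)-[.0,.0],z)[:,:2]-o;return np.c_[d@x,d@y].round(1).tolist()
print('inner L,R (z10) row145',cl([(241.7,145),(279.9,145)],10)); print('row160',cl([(241.7,160),(279.6,160)],10))
print('outer z18',cl([(235.2,145),(286.4,145)],18),cl([(235.3,160),(286.2,160)],18))
print('lip inner z18',cl([(250,139.5),(270,139.5)],18),'lip outer z10',cl([(250,135.6)],10),'jaw foot z10',cl([(250,172),(270,172)],10))
print('plate front top z75',cl([(250,112.3),(270,112.3)],75),'front foot z29',cl([(250,112.3)],29))
print((W.R[:,:],))
```

```text
inner L,R (z10) row145 [[-26.1, -116.4], [23.5, -116.5]]
row160 [[-26.3, -136.3], [23.5, -136.3]]
outer z18 [[-34.0, -115.0], [31.3, -115.1]] [[-34.2, -134.5], [31.5, -134.6]]
lip inner z18 [[-15.1, -108.0], [10.3, -108.1]] lip outer z10 [[-15.2, -104.2]] jaw foot z10 [[-15.5, -152.6], [11.0, -152.6]]
plate front top z75 [[-13.5, -70.2], [7.8, -70.3]] front foot z29 [[-14.6, -73.5]]
(array([[ 9.89656545e-01,  1.37833313e-01,  3.97731192e-02],
       [ 1.43454875e-01, -9.49322041e-01, -2.79657579e-01],
       [-7.88631981e-04,  2.82470602e-01, -9.59275632e-01]]),)
```

Pocket width comes out at 49.6 (given 50), the lip at -108.1 and the jaw at -152.6, which agrees with the given sizes. Going down to just above the pocket.

```bash
python3 -m creep '[[-0.2,[-0.3,0.45,3],0],[-0.2,[-0.33,0.45,7],0],[-0.2,[-0.33,0.45,11],0],[-0.2,[-0.33,0.45,15],0],[-0.2,[-0.33,0.45,18],0],[-0.2,[-0.33,0.45,19.5],0],[-0.2,[-0.33,0.45,19.5],0],[-0.2,[-0.33,0.45,19.5],0],[-0.2,[-0.33,0.45,19.5],0]]' 15
python3 - <<'E'
from h import *
psi=.145;y=np.array([-np.sin(psi),np.cos(psi)]);x=np.array([y[1],-y[0]]);o=np.array([507.4,-72.9])
s=manip.read_state();print((s['eef_pos'][:2]-o)@np.c_[x,y],s['eef_pos'][2],s['eef_rot'])
p=manip.camera_params('wrist');im=manip.camera('wrist')[:,:,::-1].copy();cv2.imwrite('pics/w5.png',im);print(repr(p))
cv2.imwrite('pics/c5.png',cv2.resize(im[60:310,140:380],(768,600)[::1],interpolation=2))
E
```

```text
clock: 6.55
eef_pos: [525.6, -204.1, 77.3]
eef_rot: [3.139, 0.002, 1.716]
wrist_force: [0.0, -0.9, -0.9]
finger_gap: 45.7
finger_force: 15.0
[  -0.94071893 -132.43675441] 77.28016431111998 [3.13920306e+00 1.56681365e-03 1.71561980e+00]
{'fovy': 60.500649931598346, 'cx': 257.1837362336491, 'cy': 184.3772451435873, 'origin': array([ 513.45905523, -121.35923357,  241.86218952]), 'attitude': array([ 2.85274222e+00, -2.55817857e-03,  1.43820636e-01])}
```

View pics/c5.png

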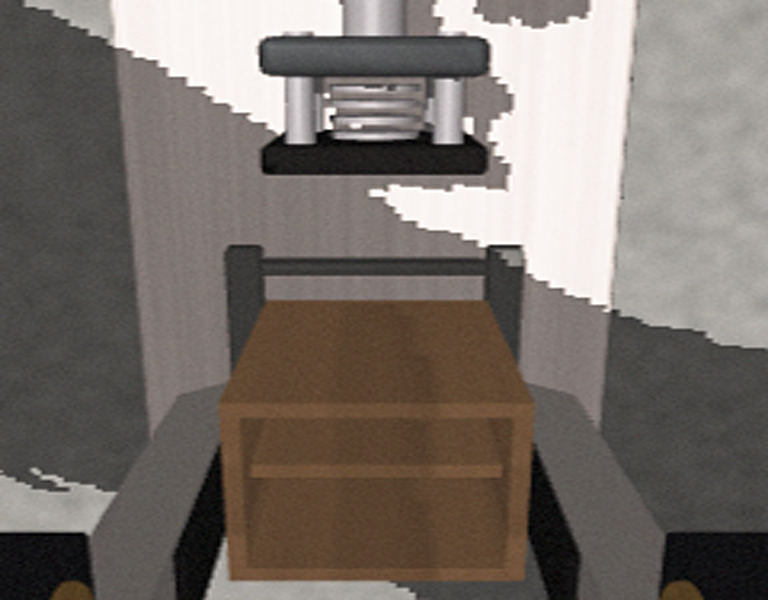

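The crop shows the box's lower front edge at cols 263 to 488, midway between the rails (263 to 486). The lip's inner edge is at crop row ~277 and the box edge at row ~300.

Run:
```python
from h import *
p=dict(fovy=60.500649931598346,cx=257.1837362336491,cy=184.3772451435873,origin=[513.45905523,-121.35923357,241.86218952],attitude=[2.85274222,-2.55817857e-03,1.43820636e-01]);W=Cam('w',p)
psi=.145;y=np.array([-np.sin(psi),np.cos(psi)]);x=np.array([y[1],-y[0]]);o=np.array([507.4,-72.9])
def cl(uv,z):
    uv=np.array(uv,float)/[3.2,2.4]+[140,60]-.5;d=W.plane(uv,z)[:,:2]-o;return np.c_[d@x,d@y].round(1).tolist()
print('box bottom edge',cl([(263,300),(488,300)],31.7),'rim near/far',cl([(221,403),(533,403),(229,580),(525,580)],101.7))
print('rails z10',cl([(263,290),(486,290)],10),'lip',cl([(375,277)],18)); print('plate front foot z29/top75',cl([(375,174)],29),cl([(375,144)],75))
s=manip.read_state();print((s['eef_pos'][:2]-o)@np.c_[x,y],s['eef_pos'][2],s['joints'])
```

```text
box bottom edge [[-24.2, -111.3], [22.7, -111.4]] rim near/far [[-23.2, -111.2], [21.9, -111.3], [-23.7, -150.9], [22.3, -151.0]]
rails z10 [[-26.5, -114.6], [24.5, -114.7]] lip [[-0.9, -108.4]]
plate front foot z29/top75 [[-0.8, -76.9]] [[-0.8, -64.6]]
[  -1.10009597 -132.45770194] 77.10144673436581 [-4.35508640e-01  4.84104009e-01  1.62054408e+00  6.15918516e-07
  1.03433842e+00 -5.80190853e-01]
```

```bash
python3 -m creep '[[-0.2,[0.08,-0.02,0.5],0],[-0.2,[0.08,-0.02,1],0],[-0.2,[0.08,-0.02,1.4],0],[-0.2,[0.08,-0.02,1.6],0],[-0.2,[0.08,-0.02,1.8],0],[-0.2,[0.08,-0.02,1.8],0],[-0.2,[0.08,-0.02,1.8],0]]' 15; python3 -m creep '[[-0.2,[0,0,0.1],0],[-0.2,[0,0,0.2],0],[-0.2,[0,0,0.3],0],[-0.2,[0,0,0.3],0]]' 15
```

```text
clock: 7.3
eef_pos: [524.4, -203.2, 57.5]
eef_rot: [-3.142, 0.0, 1.715]
wrist_force: [0.5, 0.7, -1.3]
finger_gap: 45.9
finger_force: 15.0
clock: 7.7
eef_pos: [524.5, -203.2, 55.5]
eef_rot: [3.141, 0.0, 1.715]
wrist_force: [-5.1, 2.5, 12.4]
finger_gap: 45.8
finger_force: 15.0
```

```bash
python3 -m creep '[[0.1,[0,0,0.2],0],[0.3,[0,0,0.2],0],[0.3,[0,0,0.2],0],[0.3,[0,0,0.2],0],[0.3,[0,0,-2],0],[0.3,[0,0,-6],0],[0.3,[0,0,-10],0],[0.3,[0,0,-14],0],[0.3,[0,0,-17],0],[0.3,[0,0,-17],0],[0.3,[0,0,-17],0]]'
python3 - <<'E'
from h import *
psi=.145;y=np.array([-np.sin(psi),np.cos(psi)]);x=np.array([y[1],-y[0]]);o=np.array([507.4,-72.9])
s=manip.read_state();print((s['eef_pos'][:2]-o)@np.c_[x,y],s['eef_pos'][2],s['joints'].round(3))
p=manip.camera_params('wrist');im=manip.camera('wrist')[:,:,::-1].copy();cv2.imwrite('pics/w6.png',im);print(repr(p))
E
```

```text
clock: 8.8
eef_pos: [524.3, -203.2, 224.3]
eef_rot: [3.141, 0.0, 1.715]
wrist_force: [-0.4, 0.4, -0.7]
finger_gap: 61.1
finger_force: 0.0
[  -2.07053158 -131.35080019] 224.3228548838502 [-0.435  0.323  1.479 -0.     1.339 -0.579]
{'fovy': 60.500649931598346, 'cx': 257.1837362336491, 'cy': 184.3772451435873, 'origin': array([ 512.60710821, -120.59560264,  389.04118583]), 'attitude': array([ 2.85402702e+00, -5.61509471e-04,  1.43526003e-01])}
```

View pics/w6.png

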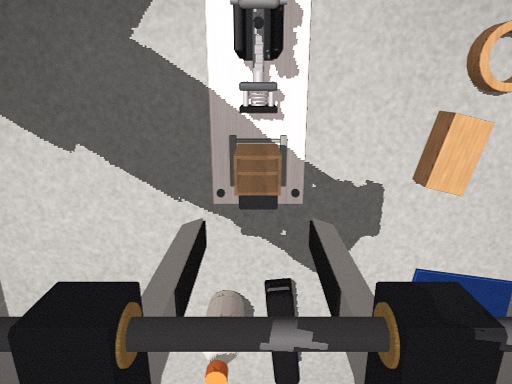

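The picture shows the box standing seated between the rails, with its rim at cols 234 to 282, rows 142 to 195, and the fixed jaw behind it. Next I'll close the fingers, turn a quarter turn, and move in front of the trigger.

```bash
python3 -m creep '[[-1,[1,0.05,0],1.7],[-1,[2,0.09,0],3.4],[-1,[3,0.09,0],5.1],[-1,[4,0.09,0],6.8],[-1,[5,0.09,0],8.5],[-1,[6,0.09,0],10.2],[-1,[7,0.09,0],11.9],[-1,[8,0.09,0],13.6],[-1,[8.6,0.09,0],15.3],[-1,[8.6,0.09,0],17],[-1,[8.6,0.09,0],18],[-1,[8.6,0.09,0],18]]' 15; python3 -m creep '[[-1,[0,0,2],0],[-1,[0,0,4],0],[-1,[0,0,5],0],[-1,[0,0,5],0],[-1,[0,0,5],0]]'
cat > mon.py <<'E'
from h import *
import sys
psi=.145;y=np.array([-np.sin(psi),np.cos(psi)]);x=np.array([y[1],-y[0]]);o=np.array([507.4,-72.9])
s=manip.read_state();f=s['wrist_force'][:2]
print('clk',s['clock'],'tcp clamp',((s['eef_pos'][:2]-o)@np.c_[x,y]).round(1),s['eef_pos'][2].round(1),'force clamp xy',(f@np.c_[x,y]).round(1),s['wrist_force'][2].round(1),'yaw',s['eef_rot'][2].round(3))
if len(sys.argv)>1:
    p=manip.camera_params('wrist');im=manip.camera('wrist')[:,:,::-1].copy();n=sys.argv[1]
    cv2.imwrite(f'pics/{n}.png',im);np.save(f'pics/{n}.npy',p,allow_pickle=True)
    # rectified map of the plane z=75 (clamp y along columns), 4 px/mm
    W=Cam('w',p);Y,X=np.meshgrid(np.arange(-160,0,.25),np.arange(-40,40,.25))
    P=o+X[...,None]*x+Y[...,None]*y;uv=W.proj(np.c_[P.reshape(-1,2),np.full(P[...,0].size,75.)]).reshape(*X.shape,2).astype(np.float32)
    cv2.imwrite(f'pics/{n}_r.png',cv2.remap(im,uv[...,0],uv[...,1],1))
E
python3 mon.py q0
```

```text
clock: 10.05
eef_pos: [512.5, -117.8, 223.0]
eef_rot: [-3.141, 0.002, 0.143]
wrist_force: [1.0, 1.0, 1.0]
finger_gap: 0.5
finger_force: 0.0
clock: 10.55
eef_pos: [513.1, -118.0, 174.8]
eef_rot: [3.142, -0.0, 0.145]
wrist_force: [-0.2, 0.3, -0.1]
finger_gap: 0.7
finger_force: 0.0
clk 10.55 tcp clamp [ -0.9 -45.4] 174.8 force clamp xy [-0.1  0.3] -0.1 yaw 0.145
```

```bash
python3 -m creep '[[-1,[0,-1,0],0],[-1,[0,-2,0],0],[-1,[0,-2.5,0],0],[-1,[0,-3,0],0],[-1,[0,-3.4,0],0],[-1,[0,-3.8,0],0],[-1,[0,-3.8,0],0]]'; python3 mon.py; python3 -m creep '[[-1,[0,-0.4,0],0],[-1,[0,-0.8,0],0],[-1,[0,-1.2,0],0],[-1,[0,-1.5,0],0],[-1,[0,-1.8,0],0],[-1,[0,-1.8,0],0],[-1,[0,-1.8,0],0]]';python3 mon.py q1
python3 - <<'E'
import cv2,numpy as np
M=np.zeros((600,800,3),np.uint8)
for i,n in enumerate(('q0','q1')):
    a=cv2.imread(f'pics/{n}.png');M[:300,400*i:400*i+400]=cv2.resize(a,(400,300),interpolation=cv2.INTER_AREA)
    M[320:520,400*i:400*i+400]=cv2.resize(cv2.imread(f'pics/{n}_r.png'),(400,200),interpolation=cv2.INTER_AREA)
cv2.imwrite('pics/m2.png',M)
E
```

```text
clock: 11.3
eef_pos: [507.5, -80.1, 174.7]
eef_rot: [3.141, -0.0, 0.145]
wrist_force: [0.8, -2.7, 2.2]
finger_gap: 0.6
finger_force: 1.3
clk 11.3 tcp clamp [-0.9 -7.1] 174.7 force clamp xy [ 0.4 -2.8] 2.2 yaw 0.145
clock: 12.0
eef_pos: [504.8, -62.4, 174.4]
eef_rot: [-3.141, 0.0, 0.145]
wrist_force: [0.0, -3.8, 2.7]
finger_gap: 0.3
finger_force: 1.9
clk 12.0 tcp clamp [-1.  10.8] 174.4 force clamp xy [-0.5 -3.7] 2.7 yaw 0.145
```

View pics/m2.png

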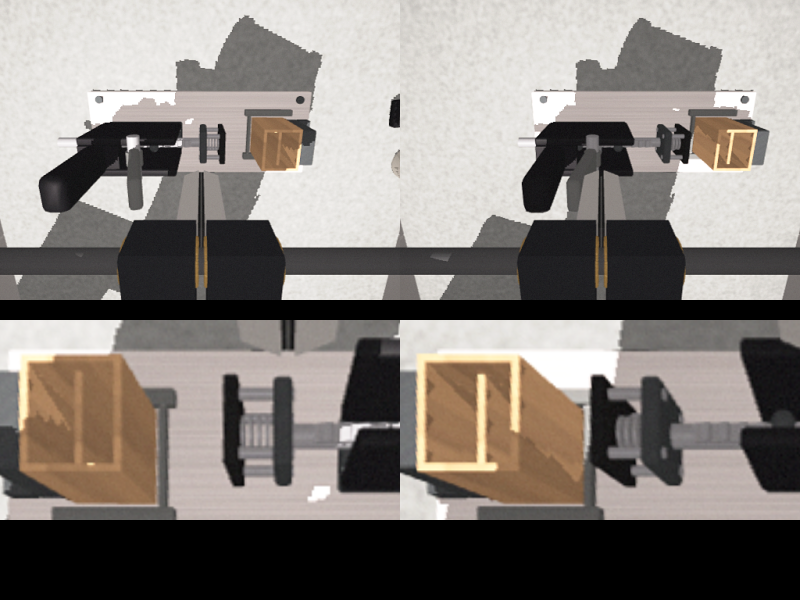

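The montage shows the first stroke working: the plate front edge moved from rect col 223 to col 190 (about 13 mm), and the box is still seated, front rim at col ~120. I'll track the plate and head edges numerically from here.

```bash
cat > trk.py <<'E'
import cv2,numpy as np,sys
for n in sys.argv[1:]:
    g=cv2.cvtColor(cv2.imread(f'pics/{n}_r.png'),6).astype(float)
    # rows (x) -10..10 avoid the guide rods: use bands x=-14..-11 (rows 104..116) and 5 rows mid
    for a,b in((88,96),(140,156),(224,232)):
        r=cv2.GaussianBlur(np.median(g[a:b],0).reshape(1,-1),(5,1),0)[0]; d=r<62
        e=np.flatnonzero(np.diff(d.astype(int)));print(n,(a,b),[(round(-160+i/4+.1,1),'in' if not d[i] else 'out') for i in e if i>150])
E
python3 trk.py q0 q1
python3 -m creep '[[-1,[0,-0.2,0],0],[-1,[0,-0.4,0],0],[-1,[0,-0.4,0],0]]';python3 mon.py q2;python3 trk.py q2
```

```text
q0 (88, 96) [(np.float64(-70.2), 'in'), (np.float64(-65.4), 'out'), (np.float64(-20.2), 'in')]
q0 (140, 156) [(np.float64(-70.4), 'in'), (np.float64(-62.9), 'out'), (np.float64(-50.2), 'in'), (np.float64(-43.9), 'out'), (np.float64(-23.2), 'in')]
q0 (224, 232) [(np.float64(-70.4), 'in'), (np.float64(-62.6), 'out'), (np.float64(-49.9), 'in'), (np.float64(-43.9), 'out'), (np.float64(-24.4), 'in')]
q1 (88, 96) [(np.float64(-83.2), 'in'), (np.float64(-78.4), 'out'), (np.float64(-20.4), 'in')]
q1 (140, 156) [(np.float64(-83.4), 'in'), (np.float64(-67.2), 'out'), (np.float64(-62.9), 'in'), (np.float64(-48.4), 'out'), (np.float64(-15.9), 'in')]
q1 (224, 232) [(np.float64(-83.9), 'in'), (np.float64(-65.9), 'out'), (np.float64(-62.4), 'in'), (np.float64(-47.9), 'out'), (np.float64(-20.2), 'in')]
clock: 12.35
eef_pos: [504.2, -58.4, 174.2]
eef_rot: [-3.142, 0.0, 0.145]
wrist_force: [2.3, -4.1, -0.6]
finger_gap: 0.9
finger_force: 2.2
clk 12.35 tcp clamp [-1.1 14.8] 174.2 force clamp xy [ 1.6 -4.4] -0.6 yaw 0.145
q2 (88, 96) [(np.float64(-84.6), 'in'), (np.float64(-80.2), 'out'), (np.float64(-20.6), 'in')]
q2 (140, 156) [(np.float64(-85.6), 'in'), (np.float64(-67.9), 'out'), (np.float64(-64.6), 'in'), (np.float64(-49.4), 'out'), (np.float64(-15.6), 'in')]
q2 (224, 232) [(np.float64(-85.2), 'in'), (np.float64(-66.6), 'out'), (np.float64(-63.9), 'in'), (np.float64(-48.6), 'out'), (np.float64(-20.2), 'in')]
```

```bash
python3 -m creep '[[-1,[0,-0.2,0],0],[-1,[0,-0.3,0],0],[-1,[0,-0.3,0],0]]';python3 mon.py q3;python3 trk.py q3
python3 -m creep '[[-1,[0,1,0],0],[-1,[0,2,0],0],[-1,[0,3,0],0],[-1,[0,4,0],0],[-1,[0,4,0],0]]';python3 mon.py q4;python3 trk.py q4
```

```text
clock: 12.7
eef_pos: [503.6, -55.6, 174.0]
eef_rot: [-3.142, 0.001, 0.145]
wrist_force: [2.1, -5.4, -2.1]
finger_gap: 0.2
finger_force: 2.2
clk 12.7 tcp clamp [-1.2 17.7] 174.0 force clamp xy [ 1.3 -5.7] -2.1 yaw 0.145
q3 (88, 96) [(np.float64(-85.9), 'in'), (np.float64(-81.4), 'out'), (np.float64(-20.6), 'in')]
q3 (140, 156) [(np.float64(-86.6), 'in'), (np.float64(-68.6), 'out'), (np.float64(-65.9), 'in'), (np.float64(-50.2), 'out'), (np.float64(-15.2), 'in')]
q3 (224, 232) [(np.float64(-86.4), 'in'), (np.float64(-67.4), 'out'), (np.float64(-65.2), 'in'), (np.float64(-49.2), 'out'), (np.float64(-20.2), 'in')]
clock: 13.25
eef_pos: [509.6, -96.3, 174.3]
eef_rot: [-3.141, 0.0, 0.143]
wrist_force: [0.6, -0.5, 0.7]
finger_gap: 0.3
finger_force: 0.0
clk 13.25 tcp clamp [ -1.2 -23.5] 174.3 force clamp xy [ 0.5 -0.5] 0.7 yaw 0.143
q4 (88, 96) [(np.float64(-86.4), 'in'), (np.float64(-81.4), 'out'), (np.float64(-19.6), 'in')]
q4 (140, 156) [(np.float64(-86.4), 'in'), (np.float64(-74.2), 'out'), (np.float64(-65.9), 'in'), (np.float64(-55.4), 'out'), (np.float64(-19.9), 'in')]
q4 (224, 232) [(np.float64(-86.2), 'in'), (np.float64(-73.4), 'out'), (np.float64(-65.4), 'in'), (np.float64(-54.9), 'out'), (np.float64(-20.2), 'in')]
```

```bash
python3 -m creep '[[-1,[0,-0.5,0],0],[-1,[0,-1,0],0],[-1,[0,-1.5,0],0],[-1,[0,-2,0],0],[-1,[0,-2.4,0],0],[-1,[0,-2.8,0],0],[-1,[0,-3.2,0],0],[-1,[0,-3.6,0],0],[-1,[0,-3.8,0],0],[-1,[0,-4,0],0],[-1,[0,-4.1,0],0],[-1,[0,-4.1,0],0]]';python3 mon.py q5;python3 trk.py q5
python3 -m creep '[[-1,[0,1,0],0],[-1,[0,2,0],0],[-1,[0,3,0],0],[-1,[0,4.1,0],0],[-1,[0,4.1,0],0]]';python3 mon.py q6;python3 trk.py q6
```

```text
clock: 14.5
eef_pos: [503.6, -54.8, 174.0]
eef_rot: [3.141, 0.001, 0.145]
wrist_force: [2.2, -6.0, -2.3]
finger_gap: 0.5
finger_force: 3.1
clk 14.5 tcp clamp [-1.1 18.5] 174.0 force clamp xy [ 1.3 -6.3] -2.3 yaw 0.145
q5 (88, 96) [(np.float64(-102.4), 'in'), (np.float64(-97.4), 'out'), (np.float64(-20.6), 'in')]
q5 (140, 156) [(np.float64(-102.6), 'in'), (np.float64(-83.4), 'out'), (np.float64(-82.4), 'in'), (np.float64(-64.2), 'out'), (np.float64(-14.9), 'in')]
q5 (224, 232) [(np.float64(-102.6), 'in'), (np.float64(-63.2), 'out'), (np.float64(-20.2), 'in')]
clock: 15.05
eef_pos: [509.6, -96.4, 174.3]
eef_rot: [-3.141, 0.0, 0.143]
wrist_force: [0.9, 0.3, 1.0]
finger_gap: 0.7
finger_force: 0.0
clk 15.05 tcp clamp [ -1.2 -23.6] 174.3 force clamp xy [0.9 0.2] 1.0 yaw 0.143
q6 (88, 96) [(np.float64(-102.4), 'in'), (np.float64(-97.4), 'out'), (np.float64(-19.6), 'in')]
q6 (140, 156) [(np.float64(-103.2), 'in'), (np.float64(-87.9), 'out'), (np.float64(-82.2), 'in'), (np.float64(-69.6), 'out'), (np.float64(-19.9), 'in')]
q6 (224, 232) [(np.float64(-102.6), 'in'), (np.float64(-87.2), 'out'), (np.float64(-81.4), 'in'), (np.float64(-68.9), 'out'), (np.float64(-20.2), 'in')]
```

```bash
python3 -m creep '[[-1,[0,-0.5,0],0],[-1,[0,-1,0],0],[-1,[0,-1.4,0],0],[-1,[0,-1.8,0],0],[-1,[0,-2.1,0],0],[-1,[0,-2.4,0],0],[-1,[0,-2.7,0],0],[-1,[0,-3,0],0],[-1,[0,-3,0],0]]';python3 mon.py q7;python3 trk.py q7
python3 - <<'E'
import cv2,numpy as np
for n in('q5','q7'):
    g=cv2.cvtColor(cv2.imread(f'pics/{n}_r.png'),6).astype(float)
    for a,b in((88,96),(140,156),(224,232)): print(n,a,np.median(g[a:b],0)[180:400:4].astype(int).tolist())
E
```

```text
clock: 16.0
eef_pos: [505.3, -65.4, 174.6]
eef_rot: [3.141, -0.0, 0.145]
wrist_force: [0.8, -4.7, 5.4]
finger_gap: 0.6
finger_force: 2.7
clk 16.0 tcp clamp [-1.   7.7] 174.6 force clamp xy [ 0.1 -4.8] 5.4 yaw 0.145
q7 (88, 96) [(np.float64(-110.9), 'in'), (np.float64(-105.4), 'out'), (np.float64(-20.4), 'in')]
q7 (140, 156) [(np.float64(-111.2), 'in'), (np.float64(-74.9), 'out'), (np.float64(-16.4), 'in')]
q7 (224, 232) [(np.float64(-111.2), 'in'), (np.float64(-73.9), 'out'), (np.float64(-19.9), 'in')]
q5 88 [231, 240, 224, 141, 118, 127, 130, 132, 133, 133, 135, 137, 93, 49, 48, 53, 50, 42, 86, 249, 254, 255, 255, 255, 255, 255, 255, 255, 255, 255, 255, 255, 252, 199, 137, 130, 130, 130, 130, 153, 228, 255, 255, 255, 255, 255, 255, 244, 169, 174, 175, 175, 173, 175, 174]
q5 140 [232, 238, 219, 143, 118, 122, 124, 125, 125, 125, 125, 122, 80, 44, 47, 46, 47, 41, 30, 25, 23, 25, 24, 25, 20, 20, 20, 21, 24, 23, 24, 39, 66, 58, 53, 51, 53, 54, 53, 51, 46, 42, 42, 42, 42, 41, 44, 42, 41, 41, 38, 68, 106, 163, 172]
q5 224 [238, 231, 169, 102, 102, 101, 104, 107, 103, 104, 103, 105, 82, 34
[... 232 characters left out ...]
 255, 255, 255, 255, 255, 255, 255, 255, 255, 233, 142, 103, 102, 102, 111, 143, 224, 255, 255, 255, 255, 255, 255, 255, 255, 239, 185, 173, 174, 175, 177, 176, 177, 177, 177, 175, 178, 176, 177, 179, 178, 177]
q7 140 [235, 168, 122, 110, 60, 45, 48, 48, 48, 36, 24, 25, 24, 23, 25, 24, 20, 23, 21, 26, 25, 22, 44, 52, 53, 54, 53, 55, 51, 48, 45, 43, 43, 42, 43, 42, 43, 41, 42, 40, 56, 108, 129, 157, 170, 174, 175, 175, 176, 176, 176, 177, 176, 177, 177]
q7 224 [131, 115, 103, 94, 54, 28, 26, 24, 22, 20, 21, 21, 15, 18, 19, 20, 17, 21, 19, 21, 19, 20, 30, 47, 51, 49, 50, 53, 51, 46, 41, 44, 43, 45, 43, 44, 44, 42, 41, 45, 40, 55, 132, 175, 175, 173, 174, 173, 174, 175, 176, 175, 174, 174, 174]
```

The plate has reached the box (front edge at -111.1). From the head edge, the spring is about 1.8 mm in. Pushing on in steps.

```bash
cat > hd.py <<'E'
import cv2,numpy as np,sys
g=cv2.cvtColor(cv2.imread(f'pics/{sys.argv[1]}_r.png'),6).astype(float)
def cross(r,th,i0,up):
    for i in range(i0,len(r)-1):
        if (r[i]-th)*(r[i+1]-th)<=0 and (r[i+1]>r[i])==up: return i+(th-r[i])/(r[i+1]-r[i])
pb=[];hb=[]
for a,b in((88,96),(140,156),(224,232)):
    r=cv2.GaussianBlur(np.median(g[a:b],0).reshape(1,-1),(5,1),0)[0]
    p=cross(r,62,170,False);pb.append(-160+p/4)
    h=cross(r,165,int(p)+40,False) if a==88 else cross(r,36,int(p)+30,True)
    hb.append(-160+h/4)
print('plate',np.round(pb,1),'head',np.round(hb,1),'diff',(np.array(hb)-pb).round(1))
E
for n in q5 q7;do python3 hd.py $n;done
python3 -m creep '[[-1,[0,-0.2,0],0],[-1,[0,-0.4,0],0],[-1,[0,-0.5,0],0],[-1,[0,-0.6,0],0],[-1,[0,-0.6,0],0],[-1,[0,-0.6,0],0]]';python3 mon.py q8;python3 hd.py q8
```

```text
plate [-102.3 -102.6 -102.6] head [-81.6 -84.1 -82.3] diff [20.7 18.4 20.3]
plate [-110.9 -111.  -111.2] head [-92.2 -93.3 -92.8] diff [18.7 17.7 18.4]
clock: 16.65
eef_pos: [504.5, -59.9, 174.5]
eef_rot: [3.141, -0.0, 0.144]
wrist_force: [1.7, -7.6, 2.4]
finger_gap: 0.5
finger_force: 3.7
clk 16.65 tcp clamp [-1.  13.3] 174.5 force clamp xy [ 0.6 -7.7] 2.4 yaw 0.144
plate [-110.9 -111.1 -111. ] head [-93.6 -95.6 -94.7] diff [17.3 15.5 16.3]
```

```bash
python3 -m creep '[[-1,[0,-0.2,0],0],[-1,[0,-0.4,0],0],[-1,[0,-0.5,0],0],[-1,[0,-0.5,0],0],[-1,[0,-0.5,0],0]]';python3 mon.py q9;python3 hd.py q9
```

```text
clock: 17.2
eef_pos: [503.7, -55.0, 174.0]
eef_rot: [3.141, 0.0, 0.144]
wrist_force: [3.8, -8.7, -1.3]
finger_gap: 0.4
finger_force: 3.9
clk 17.2 tcp clamp [-1.1 18.2] 174.0 force clamp xy [ 2.6 -9.1] -1.3 yaw 0.144
plate [-110.9 -111.1 -111.2] head [-95.6 -97.4 -96.5] diff [15.3 13.7 14.6]
```

```bash
python3 -m creep '[[-1,[0,-0.1,0],0],[-1,[0,-0.2,0],0],[-1,[0,-0.3,0],0],[-1,[0,-0.3,0],0],[-1,[0,-0.3,0],0]]';python3 mon.py q10;python3 hd.py q10
```

```text
clock: 17.75
eef_pos: [503.5, -53.9, 174.0]
eef_rot: [3.137, -0.0, 0.144]
wrist_force: [5.2, -22.0, -5.8]
finger_gap: 0.2
finger_force: 10.5
clk 17.75 tcp clamp [-1.1 19.4] 174.0 force clamp xy [  2.  -22.6] -5.8 yaw 0.144
plate [-110.9 -111.1 -110.7] head [-95.7 -97.5 -96.6] diff [15.2 13.6 14.1]
```

At the trigger's stop (force jump to 22 N) the spring is only about 5.7 mm in. I'll let it spring back and take one more stroke in steps to reach 7 mm.

```bash
python3 -m creep '[[-1,[0,0.6,0],0],[-1,[0,1.4,0],0],[-1,[0,2.4,0],0],[-1,[0,3.4,0],0],[-1,[0,4.4,0],0],[-1,[0,4.4,0],0],[-1,[0,4.4,0],0]]';python3 mon.py q11;python3 hd.py q11
python3 -m creep '[[-1,[0,-0.5,0],0],[-1,[0,-0.9,0],0],[-1,[0,-1.3,0],0],[-1,[0,-1.6,0],0],[-1,[0,-1.9,0],0],[-1,[0,-1.9,0],0],[-1,[0,-1.9,0],0]]';python3 mon.py q12;python3 hd.py q12
```

```text
clock: 18.5
eef_pos: [509.5, -95.2, 174.3]
eef_rot: [-3.141, 0.0, 0.144]
wrist_force: [0.6, 0.9, 1.0]
finger_gap: 0.5
finger_force: 0.0
clk 18.5 tcp clamp [ -1.2 -22.4] 174.3 force clamp xy [0.7 0.8] 1.0 yaw 0.144
plate [-111.5 -111.7 -111.4] head [-92.5 -95.8 -94.9] diff [19.  15.9 16.5]
clock: 19.25
eef_pos: [507.2, -76.5, 175.2]
eef_rot: [3.14, -0.001, 0.145]
wrist_force: [0.7, -5.9, 5.1]
finger_gap: 0.4
finger_force: 2.9
clk 19.25 tcp clamp [-0.7 -3.5] 175.2 force clamp xy [-0.2 -5.9] 5.1 yaw 0.145
plate [-110.9 -111.1 -111.2] head [-94.3 -95.5 -94.7] diff [16.6 15.6 16.5]
```

```bash
for n in q0 q1 q2 q3 q4 q6;do python3 hd.py $n;done; python3 -m creep '[[-1,[0,-0.2,0],0],[-1,[0,-0.4,0],0],[-1,[0,-0.4,0],0],[-1,[0,-0.4,0],0]]';python3 mon.py q13;python3 hd.py q13
```

```text
plate [-83.1 -83.4 -84. ] head [-63.9 -67.6 -66.1] diff [19.2 15.8 17.9]
plate [-84.7 -85.5 -85.2] head [-65.8 -68.6 -67. ] diff [18.9 17.  18.2]
plate [-85.9 -86.6 -86.5] head [-66.8 -69.2 -67.8] diff [19.  17.4 18.7]
plate [-86.4 -86.4 -86.2] head [-66.7 -74.5 -73.8] diff [19.7 11.9 12.4]
plate [-102.3 -103.  -102.7] head [-83.  -88.6 -87.6] diff [19.3 14.4 15.1]
clock: 19.7
eef_pos: [506.8, -72.8, 175.4]
eef_rot: [3.14, -0.002, 0.145]
wrist_force: [0.7, -6.9, 6.8]
finger_gap: 0.6
finger_force: 3.6
clk 19.7 tcp clamp [-0.6  0.2] 175.4 force clamp xy [-0.3 -6.9] 6.8 yaw 0.145
plate [-111.  -111.1 -111.3] head [-95.7 -96.9 -96.5] diff [15.3 14.1 14.8]Traceback (most recent call last):
  File "hd.py", line 11, in <module>
    hb.append(-160+h/4)
                   ~^~
TypeError: unsupported operand type(s) for /: 'NoneType' and 'int'
```

```bash
python3 -m creep '[[-1,[0,-0.2,0],0],[-1,[0,-0.4,0],0],[-1,[0,-0.4,0],0],[-1,[0,-0.4,0],0]]';python3 mon.py q14;python3 hd.py q14
```

```text
clock: 20.15
eef_pos: [506.3, -69.1, 175.5]
eef_rot: [3.139, -0.002, 0.145]
wrist_force: [-0.5, -8.8, 8.3]
finger_gap: 0.3
finger_force: 4.6
clk 20.15 tcp clamp [-0.6  3.9] 175.5 force clamp xy [-1.8 -8.7] 8.3 yaw 0.145
plate [-110.9 -111.1 -111.4] head [-97.3 -98.5 -98. ] diff [13.7 12.6 13.3]
```

Vision and force both now give about 7.0 mm, half of 14. I'll hold briefly, check that it is steady, and hand in.

```bash
python3 -m creep '[[-1,[0,0,0],0],[-1,[0,0,0],0],[-1,[0,0,0],0],[-1,[0,0,0],0],[-1,[0,0,0],0],[-1,[0,0,0],0],[-1,[0,0,0],0],[-1,[0,0,0],0]]';python3 mon.py q15;python3 hd.py q15
python3 - <<'E'
from rim import *
p=np.load('pics/q15.npy',allow_pickle=True).item();im=cv2.imread('pics/q15.png');W=Cam('w',p)
hsv=cv2.cvtColor(im,cv2.COLOR_BGR2HSV);g=W.proj([[525.5,-203,80]])[0]
r,b,th=rim(im,W,80,g);print('rim',r,'expect about (525,-204), 46x40')
E
```

```text
clock: 21.0
eef_pos: [506.3, -69.1, 175.5]
eef_rot: [3.139, -0.002, 0.145]
wrist_force: [0.4, -9.1, 6.6]
finger_gap: 0.7
finger_force: 4.6
clk 21.0 tcp clamp [-0.6  3.9] 175.5 force clamp xy [-0.9 -9.1] 6.6 yaw 0.145
plate [-111.  -111.1 -111.2] head [-97.3 -98.4 -97.9] diff [13.6 12.7 13.3]
rim ((525.48583984375, -203.34274291992188), (44.45588302612305, 40.8829345703125), 8.183609962463379) expect about (525,-204), 46x40
```

Steady: the box is upright and square in the pocket, rim yaw 8.2°, same as the clamp's.

```bash
python3 -c "from cell import manip; print(manip.sign_off())"
```

```text
the job is handed in; nothing more can be done
None
```

The pen box stands open end up in the clamp's pocket, and the arm is holding the trigger squeezed with the plate's spring about 7 mm of its 14 mm in; I handed the job in at about 21 s, and no verdict came back.

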